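# Point the drain elbow at its mark and hang the drip pail on it

## Robot

A 6-joint arm with a two-finger parallel gripper is mounted at the origin on a cart in front of the work surface, level with it; the furniture and walls round the work are solid. World frame = base frame: x ahead of the robot, y to its left, z up, the work surface at z = 0. Lengths are in mm, angles in degrees, forces in N, time in s.
With the tool pointing down it reaches from about 350 to 850 mm from the base axis. Payload 8.1 kg.
Tool frame: the origin (TCP) lies midway between the tips of the shut fingers; the grasp point (between the pads) lies 19 mm behind it (hold_point_z is the distance from the TCP to the grasp point, in mm); z points along the fingers, y is the direction in which the jaws open and shut (so a half turn about z gives the same grasp; the last joint's range is limited). The gripper opens to 85 mm and grips with 20 to 120 N. Pads are 22 mm wide; open, the fingers measure 114 mm over their backs; the gripper's body (76 mm by 85 mm) begins 54 mm behind the grasp point. The pads swing forward as they close: fully open they stand 13 mm farther back than shut.
Start: joints at [69.018, 7.471, 85.268, -0, 87.261, -4.893], TCP at [166.253, 576.511, 231.292] pointing down, gripper open.
Joint ranges: [-169.43, 169.43], [-51.17, 129.36], [1.28, 143.12], [-76.62, 256.62], [0, 156.53], [-152.29, 152.29]. Speed limits (degrees/s): [136.94, 136.94, 159.86, 180, 180, 180].

## Interface

Orientations are given as [roll, pitch, yaw] about the fixed x, y, z axes, in that order (R = Rz(yaw) Ry(pitch) Rx(roll)).
In Python, from bench import sense, snapshot, camera_params, hand_in, hold_point_z gives the robot as it stands.
- The arm moves only by the tool servo_tool, never from a script. Its argument "motion" is a list of rows, each a list of 7 numbers: the finger opening in mm, from 0 to 85.4, then the shift along the tool's x, y, z in mm, then the turn, a rotation vector about the tool's x, y, z in rad. A call has 1 to 10 rows; each row shifts and turns the pose as measured when the row begins, along the tool's axes as they then stand; what a row does not reach is not made up. A row lasts 1/10 s, in which the tool goes at most 50 mm and 8.59 degrees, less where a joint would pass 70% of its speed; a pose out of reach is approached as far as the arm can. A call with a gripper value outside its range is refused whole. The fingers move at their own pace and stop on an object; "force" is the grip in N (left out, the last holds). Time passes only in rows, so rows that do not move let the fingers close. It gives the time, the measured TCP pose, the force and the opening at its end, in the units of the state.
- sense(): the state, without advancing time (a new reading comes with each control period).
- snapshot(name): name is "scene" or "top"; returns the picture (480x640x3 uint8, blue, green, red); there is no depth.
- camera_params(name): a dict with "fx", "fy", "cx", "cy" (pixels), "R" (3x3) and "t" (3): a world point X has camera coordinates R X + t. Camera axes: x right, y down, z forward; pixel columns grow to the right and rows downward; lengths in mm; the calibration is good to about 2 mm. A picture is of the moment at which its call begins. camera_params takes no time and is no camera call.
- hand_in(): hands the job in, once; it reports no verdict.
The state is a dict: "time": time; "joint_pos": joint angles; "qd": joint speeds; "joint_efforts": joint torques, N m; "tool_pos": TCP position; "tcp_rot": TCP orientation; "ft_force": force on the tool from outside, world axes, zero at the start; "wrist_torque": the same for the moment, N m; "finger_gap": finger opening in mm.
Only numpy, scipy, OpenCV 4.12 (cv2) and the standard library are available. Lean on these libraries where they do the work, as an engineer would, in place of code of your own. Each camera call takes 0.05 s, during which the arm holds its last target. There are 200 camera calls.

## Task

The brass drain elbow is only loosely started on the threaded stub of the blue standpipe: screw it on, clockwise seen from above, and stop when its outlet points at the red mark on the collar, not clearly past it. Then lift the small drip pail by its orange tab off the hook, carry it upright without setting it down, and hang it by its bail on the elbow's outlet, behind the lip. Leave the sanding block, the tape measure and the wooden wedge where they lie.

Things in the scene. Friction and masses are not known exactly. Their poses are not given: they have to be found in the camera images.
- elbow_grip (a point): Where the elbow's upright turning axis meets its outlet's axis, 165 mm above the worktop; z up, x along the outlet. Here the elbow is a block with two flat upright sides 26 mm apart (facing +y and -y of this frame), 28 mm long along x, from 20 mm below to 14 mm above the point: pinch it from above across the flats, the fingers then turn with it.
- outlet_end (a point): Centre of the end face of the elbow's outlet, 90 mm along x from elbow_grip; same axes. The outlet is a level round pipe 18 mm in diameter that runs along +x from the block (14 mm from the upright axis) to this end; its last 6 mm is a lip 24 mm in diameter.
- mark_collar: Bare metal collar, 72 mm in diameter, 7 mm high, fixed round the standpipe below the elbow; its top is 33 mm below the outlet's axis. One red bar on it sticks out to 62 mm from the axis: the mark. Opposite is a small grey clamp block. Origin on the standpipe's axis, 125 mm above the worktop; its x axis points level along the mark, z up.
- hook_rest (a point): Point on the axis of the level part of the hook from which the pail hangs, 165 mm above the worktop. The hook is a dark round bar, 10 mm in diameter, level along +x of this frame to 27 mm beyond the point; its tip, 35 to 40 mm beyond the point, is turned up to 14 mm above the bar's axis. The post is 45 mm behind the point (-x). Nothing stands above the bar.
- pail_tab (a point): Centre of the upright orange tab on top of the pail's bail, the place to take it: 12 mm thick along y of this frame, 26 mm wide along x, 50 mm high. z is up when the pail is level; x lies along the bar on which it hangs.
- pail_saddle (a point): Inner apex of the pail's folded-strap bail, 28 mm straight below pail_tab. The strap is 16 mm wide along x and slopes down 28 degrees to both sides along y: a bar along x lies under it. The apex is 6 mm above the hook bar's axis when hung there, 10 mm above the outlet's axis when hung on the outlet. The opening below it is 55 mm wide along y, 78 mm high, open along x.
- pail_bottom (a point): Centre of the underside of the pail's cup, 128 mm below pail_saddle, about 45 mm above the worktop while it hangs. The cup is bare metal, 56 mm in diameter at the rim, 50 mm high; the side straps reach 31 mm out along y.
- pail: The drip pail, cup with bail and tab, all one rigid part of about 0.15 kg; origin and axes as pail_bottom. It looks the same after half a turn; its centre of mass lies straight below the tab.
- elbow: The brass elbow on top of the blue standpipe; origin and axes as elbow_grip. It only turns about the upright axis, with 0.2 N m of friction, and stays where left; it sinks just 1.8 mm a turn. Clockwise from above screws it on. At the start the outlet is 1.8 to 3 rad short of the mark. The thread does not stop it there.
- hook_stand: The fixed dark stand of the hook, square foot 84 mm wide, post 14 mm thick; origin on the post's axis on the worktop, x along the hook, z up.
- sanding_block: Brown sanding block, 66x110 mm, 33 mm high; origin at the centre of its underside. A bystander.
- tape_measure: Yellow tape measure, 64x89x33 mm; origin at the centre of its underside. A bystander.
- wedge: Wooden wedge, lying, 30x120x26 mm; origin at the centre of its underside. A bystander.
Things that resemble listed ones, but are neither listed nor needed, are in the scene too. Of the things that look like the pail, the larger one is meant.

How it is judged (in metres and radians):
On the way, in this order (a step that is already met when the one before it is completed fails the run):
1. the elbow is screwed round until its outlet points at the red mark, and let go (y of outlet_end in the frame of mark_collar between -0.01 and 0.01 m and x of outlet_end in the frame of mark_collar above 0.05 m and contact force between elbow and the fingers below 0.05 N), for 0.2 s.
2. the pail is lifted clear of the hook (distance between pail_saddle and hook_rest above 0.06 m and contact force between pail and hook_stand below 0.02 N and angle between pail_bottom's own z axis and vertical below 0.3 rad), for 0.1 s.
3. the pail hangs by its bail on the outlet, let go (x of pail_saddle in the frame of elbow_grip between 0.02 and 0.082 m and y of pail_saddle in the frame of elbow_grip between -0.008 and 0.008 m and z of pail_saddle in the frame of elbow_grip between 0.006 and 0.015 m and angle between pail_bottom's own z axis and vertical below 0.17 rad and contact force between pail and the fingers below 0.05 N), for 0.2 s.
At the end, for the whole second after the job is handed in: The outlet points at the red mark (end within 10 mm sideways, about 6 degrees); the pail hangs by its bail on the outlet pipe between block and lip (apex 20-82 mm from the upright axis, within 8 mm sideways, 6-15 mm above the pipe axis), tilted under 0.17 rad, at rest and let go (all of step 3 and y of outlet_end in the frame of mark_collar between -0.01 and 0.01 m and x of outlet_end in the frame of mark_collar above 0.05 m and contact force between pail and elbow above 0.3 N and linear speed of pail below 0.03 m/s and angular speed of pail below 0.5 rad/s); the robot touches nothing.
It fails at once if the elbow is screwed past the mark (outlet end more than 18 mm, about 11 degrees, beyond it) (x of outlet_end in the frame of mark_collar above 0 m and y of outlet_end in the frame of mark_collar below -0.018 m).
It fails at once if the pail is tipped by more than 0.4 rad (angle between pail_bottom's own z axis and vertical above 0.4 rad).
It fails at once if the pail is set down (its underside comes below 22 mm) (height (world z) of pail_bottom below 0.022 m).
It fails at once if the sanding block, the tape measure or the wedge is moved by more than 30 mm (distance of any of sanding_block, tape_measure, wedge from where it was at the start of the episode above 0.03 m).
It also fails if it takes over 69 s, if anything falls off the work surface, if the arm or the gripper's body presses on something with over 40 N, if the wrist force passes 120 N, or if a joint passes its speed limit or range.

## Working session

There is one attempt and no reset: what is moved stays moved. The work goes in short steps, Python scripts to look and compute and a tool call to move; the robot and the scene stay as the last step left them, time stands still between calls to the robot, and variables do not carry over. Pictures are saved under pics/ and viewed, about 8 in all and at most 12, crops included, and the job is handed in when it is done.

Besides the shell and the picture viewer there is one more tool, called after "Call:" as name(argument=value, ...), one argument or row to a line, values as JSON. servo_tool: Moves the arm, as the interface text tells. Its arguments: {"type":"object","properties":{"motion":{"type":"array"},"force":{"type":"number"}},"required":["motion"]}

```bash
mkdir -p pics; cat > h.py <<'E'
import numpy as np, cv2
from bench import sense, snapshot, camera_params, hand_in, hold_point_z
def P(n,X):
    c=camera_params(n);q=np.array(c["R"])@np.array(X,float)+np.array(c["t"]).ravel();return c["fx"]*q[0]/q[2]+c["cx"],c["fy"]*q[1]/q[2]+c["cy"]
def ray(n,u,v):
    c=camera_params(n);R=np.array(c["R"]);o=-R.T@np.array(c["t"]).ravel();d=R.T@np.array([(u-c["cx"])/c["fx"],(v-c["cy"])/c["fy"],1]);return o,d/np.linalg.norm(d)
def atz(n,u,v,z):
    o,d=ray(n,u,v);return o+d*(z-o[2])/d[2]
def tri(a,b):
    A=0;B=0
    for n,p in(("scene",a),("top",b)):
        o,d=ray(n,*p);M=np.eye(3)-np.outer(d,d);A=A+M;B=B+M@o
    return np.linalg.solve(A,B)
E
python3 - <<'E'
from h import *
print(hold_point_z() if callable(hold_point_z) else hold_point_z, sense())
for n in("scene","top"):
    cv2.imwrite(f"pics/{n}0.png",snapshot(n)); print(n,ray(n,320,240),camera_params(n)["fx"])
E
```

```text
18.700000000000003 {'time': 0.0, 'joint_pos': array([ 6.90174620e+01,  7.51614426e+00,  8.53289703e+01,  1.70275955e-05,
        8.72597685e+01, -4.89366495e+00]), 'qd': array([ 0.00744695, -0.05764857, -0.04478582, -0.08938903, -0.09097072,
        0.06346754]), 'joint_efforts': array([ 2.19685317e-03, -5.69389093e+01, -5.00555205e+01, -2.36583146e-04,
        1.45594400e-02,  2.39296092e-06]), 'tool_pos': array([166.06847371, 576.00132182, 230.23657076]), 'tcp_rot': array([-1.79895501e+02, -8.96416943e-03,  1.63911118e+02]), 'ft_force': array([ 0.13051688,  0.59111528, -0.55854754]), 'wrist_torque': array([-0.00276055,  0.03068379, -0.02608571]), 'finger_gap': 85.18469038413075}
scene (array([-115.44585613, -716.02518567,  567.77317875]), array([ 0.56419725,  0.73094288, -0.38393224])) 548.8415569027801
top (array([ 469.77141151,   86.61877271, 1481.94606868]), array([ 0.07297754,  0.00599432, -0.99731557])) 585.4239327418423
```

View pics/scene0.png

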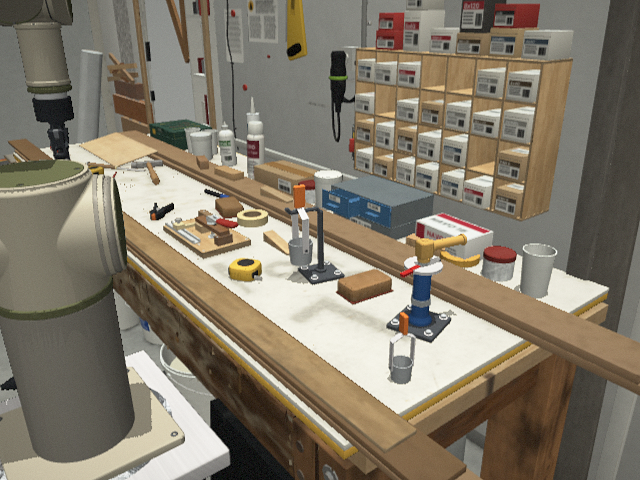

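View pics/top0.png

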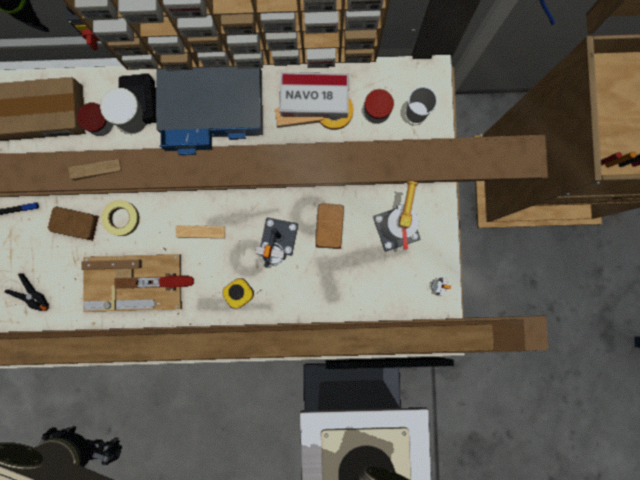

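Two things resemble the pail: one hanging on the dark hook stand at scene (300,240) / top (268,250), and a smaller one standing on the bench at scene (401,360) / top (440,287). The description, larger and on the hook, fits the first. The elbow is at scene (435,250) / top (405,215), with the red mark toward top (405,240). Next, a close crop to check.

```bash
python3 - <<'E'
from h import *
s=cv2.imread("pics/scene0.png");t=cv2.imread("pics/top0.png")
f=lambda i,x,y:cv2.resize(i[y:y+75,x:x+100],(400,300),interpolation=cv2.INTER_CUBIC)
# origins printed for reading: scale 4
def g(i,x,y):
    o=f(i,x,y)
    for k in range(0,100,10): cv2.line(o,(k*4,0),(k*4,6 if k%50 else 14),(0,0,255),1)
    for k in range(0,75,10): cv2.line(o,(0,k*4),(6 if k%50 else 14,k*4),(0,0,255),1)
    return o
cv2.imwrite("pics/c1.png",np.vstack([np.hstack([g(s,380,220),g(s,260,180)]),np.hstack([g(t,360,175),g(t,225,205)])]))
E
```

```text
(no output)
```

View pics/c1.png

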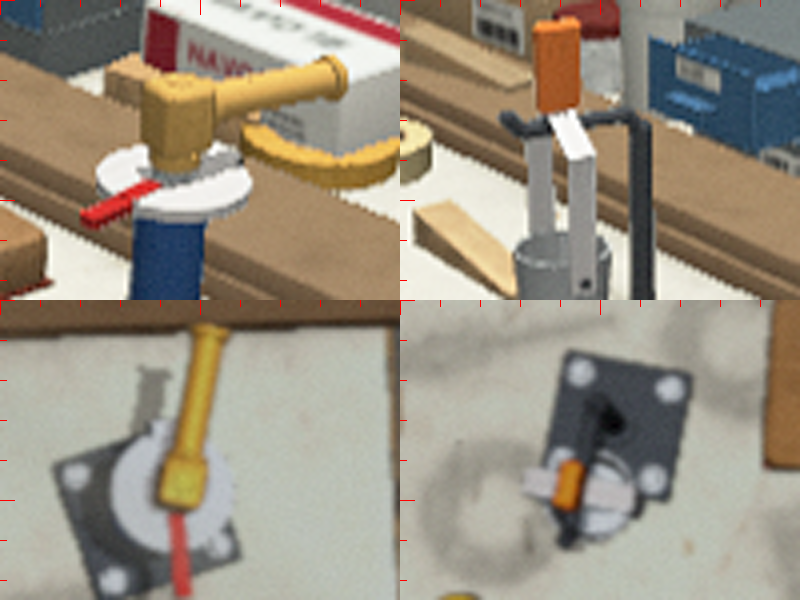

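Upper left shows the elbow (block scene ~(424,241), lip (465,239)) with the red bar toward (401,274). Upper right shows the large pail hanging on the hook, tab centre (299,196). In the top view the lip is at (412,183), the red tip at (406,249), the tab at (267,251) and the hook tip at (267,265). The choice is confirmed.

```bash
python3 - <<'E'
from h import *
np.set_printoptions(precision=1,suppress=True)
ctr=atz("top",405.5,221,179);print("block top ctr",ctr, "tri",tri((424.5,241),(405.5,221)))
end=atz("top",412.2,183,165);print("end",end,"tri",tri((465,239),(412.2,183)))
print("collar ctr top",atz("top",403,223.5,132),"scene",atz("scene",423.5,265,132))
tip=atz("top",405.7,248.5,130);root=atz("top",404,229,130);print("mark",tip,root)
print("scene tip",atz("scene",401,274.5,130))
print("tab tri",tri((299,196.2),(267.2,251.2)))
print("hook tip",atz("top",266.7,264,179),"post",atz("top",276.2,232,170), "scene tip",atz("scene",386-0,0,0)[:0])
print("tab top corners n/s", atz("top",268.2,245.5,224),atz("top",266.5,256.8,224))
print("strap ends",atz("top",256.5,250,165),atz("top",283,254,165))
s=[(267.2,251.2)];print(atz("top",267.2,251.2,224))
E
```

```text
block top ctr [602.  -97.5 179. ] tri [602.7 -98.2 178.2]
end [ 689.4 -117.9  165. ] tri [ 691.  -119.7  165.8]
collar ctr top [601.2 -98.2 132. ] scene [ 600.5 -102.9  132. ]
mark [ 543.2 -102.5  130. ] [ 588.5 -100.3  130. ]
scene tip [ 542.1 -102.1  130. ]
tab tri [542.8 210.7 198.7]
hook tip [515.  214.7 179. ] post [586.7 192.5 170. ] scene tip []
tab top corners n/s [553.2 206.1 224. ] [528.9 210.3 224. ]
strap ends [547.7 238.4 165. ] [537.  178.8 165. ]
[541.  208.6 224. ]
```

Call:
servo_tool(
  motion=[
    [85, 0, 0, -45, 0, 0, 0],
    [85, -37, -32, 0, 0, 0, 0],
    [85, -37, -32, 0, 0, 0, 0],
    [85, -37, -32, 0, 0, 0, 0],
    [85, -37, -32, 0, 0, 0, 0],
    [85, -37, -32, 0, 0, 0, 0],
    [85, -37, -32, 0, 0, 0, 0],
    [85, -37, -32, 0, 0, 0, 0],
    [85, -37, -32, 0, 0, 0, 0],
    [85, -37, -32, 0, 0, 0, 0],
  ],
  force=60,
)

```text
time: 1.1
tool_pos: [407.1, 202.2, 273.9]
tcp_rot: [-179.6, -0.1, 164.6]
ft_force: [1.9, -0.7, 0.3]
finger_gap: 85.2
```

Call:
servo_tool(
  motion=[
    [85, -34, -30, 0, 0, 0, 0],
    [85, -34, -30, 0, 0, 0, 0],
    [85, -34, -30, 0, 0, 0, 0],
    [85, -34, -30, 0, 0, 0, 0],
    [85, -34, -30, 0, 0, 0, 0],
    [85, -34, -30, 0, 0, 0, 0],
    [85, -32, -30, 0, 0, 0, -0.04],
    [85, -25, -25, 0, 0, 0, 0],
    [85, 0, 0, 0, 0, 0, 0],
  ],
)

```text
time: 2.0
tool_pos: [602.1, -113.4, 269.8]
tcp_rot: [-179.6, -0.4, 166.6]
ft_force: [-0.9, -0.3, -0.7]
finger_gap: 84.9
```

```bash
cat >> h.py <<'E'
from scipy.spatial.transform import Rotation as Ro
def go(x,y,z,yaw):
    s=sense();R=Ro.from_euler('xyz',s["tcp_rot"],degrees=True);G=Ro.from_euler('xyz',[180,0,yaw],degrees=True)
    print("t",s["time"],"pos",np.round(s["tool_pos"],1),np.round(s["tcp_rot"],1),"F",np.round(s["ft_force"],1),"M",np.round(s["wrist_torque"],2),"gap",round(s["finger_gap"],1),"j6",round(s["joint_pos"][5]))
    print("tool shift",np.round(R.inv().apply(np.array([x,y,z])-s["tool_pos"]),1),"rotvec",np.round((R.inv()*G).as_rotvec(),3))
E
python3 -c "
from h import *
go(602,-98.5,150,167)"
```

```text
t 2.0 pos [ 602.1 -113.4  269.8] [-179.6   -0.4  166.6] F [-0.9 -0.3 -0.7] M [0.05 0.03 0.03] gap 84.9 j6 -92
tool shift [  2.7  15.3 119.7] rotvec [-0.007 -0.007 -0.008]
```

Call:
servo_tool(
  motion=[
    [85, 3, 15, 10, -0.007, -0.007, -0.008],
    [85, 0, 0, 40, 0, 0, 0],
    [85, 0, 0, 40, 0, 0, 0],
    [85, 0, 0, 25, 0, 0, 0],
    [85, 0, 0, 0, 0, 0, 0],
  ],
)

```text
time: 2.5
tool_pos: [600.7, -89.9, 148.5]
tcp_rot: [179.8, 0.0, 167.2]
ft_force: [0.1, -1.3, -0.6]
finger_gap: 85.2
```

```bash
python3 -c "
from h import *
go(602,-98.5,150,167)"
```

```text
t 2.5 pos [600.7 -89.9 148.5] [179.8   0.  167.2] F [ 0.1 -1.3 -0.6] M [-0.    0.02 -0.01] gap 85.2 j6 -91
tool shift [-3.1 -8.1 -1.5] rotvec [0.004 0.    0.003]
```

Call:
servo_tool(
  motion=[
    [85, -3, -8, -1, 0, 0, 0],
    [85, 0, 0, 0, 0, 0, 0],
  ],
)

```text
time: 2.7
tool_pos: [601.5, -95.9, 150.5]
tcp_rot: [179.7, -0.0, 167.4]
ft_force: [-0.5, -1.0, 0.4]
finger_gap: 85.0
```

Call:
servo_tool(
  motion=[
    [20, 0, 0, 0, 0, 0, 0],
    [20, 0, 0, 0, 0, 0, 0],
    [20, 0, 0, 0, 0, 0, 0],
    [20, 0, 0, 0, 0, 0, 0],
    [20, 0, 0, 0, 0, 0, 0],
    [20, 0, 0, 0, 0, 0, 0],
  ],
  force=40,
)

```text
time: 3.3
tool_pos: [604.3, -97.4, 157.0]
tcp_rot: [179.8, 0.5, 167.3]
ft_force: [-0.4, 1.5, -2.2]
finger_gap: 25.0
```

```bash
python3 -c "
from h import *
go(602,-98.5,150,167)
cv2.imwrite('pics/t1.png',snapshot('top'))"
```

```text
t 3.3 pos [604.3 -97.4 157. ] [179.8   0.5 167.3] F [-0.4  1.5 -2.2] M [ 0.3  -0.02 -0.05] gap 25.0 j6 -91
tool shift [ 2.1 -1.6  6.9] rotvec [0.004 0.009 0.006]
```

Call:
servo_tool(
  motion=[
    [36, 0, 0, 0, 0, 0, 0],
    [36, 0, 0, 0, 0, 0, 0],
    [36, 2, -1, 8, 0, 0, 0],
    [36, 0, 0, 4, 0, 0, 0],
    [20, 0, 0, 0, 0, 0, 0],
    [20, 0, 0, 0, 0, 0, 0],
    [20, 0, 0, 0, 0, 0, 0],
  ],
  force=60,
)

```text
time: 4.05
tool_pos: [602.8, -97.0, 144.2]
tcp_rot: [179.7, 0.6, 167.4]
ft_force: [-0.4, 0.4, 0.1]
finger_gap: 25.6
```

```bash
python3 -c "
from h import *
go(602,-98.5,150,167)"
```

```text
t 4.05 pos [602.8 -97.  144.2] [179.7   0.6 167.4] F [-0.4  0.4  0.1] M [-0.01  0.07 -0.06] gap 25.6 j6 -92
tool shift [ 0.3 -1.6 -5.8] rotvec [0.005 0.01  0.006]
```

Call:
servo_tool(
  motion=[
    [20, 0, 0, 0, 0, 0, 0.12],
    [20, 0, 0, 0, 0, 0, 0.12],
    [20, 0, 0, 0, 0, 0, 0.12],
    [20, 0, 0, 0, 0, 0, 0.12],
    [20, 0, 0, 0, 0, 0, 0],
  ],
)

```text
time: 4.55
tool_pos: [603.3, -96.0, 144.0]
tcp_rot: [179.4, 0.4, 139.0]
ft_force: [-0.0, 0.0, 0.9]
finger_gap: 25.6
```

```bash
python3 -c "
from h import *
go(602,-98.5,146,137)"
```

```text
t 4.55 pos [603.3 -96.  144. ] [179.4   0.4 139. ] F [-0.   0.   0.9] M [-0.27  0.14 -0.21] gap 25.6 j6 -63
tool shift [-0.7 -2.7 -2. ] rotvec [0.011 0.006 0.034]
```

Call:
servo_tool(
  motion=[
    [20, 0, 0, 0, 0.01, 0.005, 0.12],
    [20, 0, 0, 0, 0, 0, 0.12],
    [20, 0, 0, 0, 0, 0, 0.12],
    [20, 0, 0, 0, 0, 0, 0.12],
    [20, 0, 0, 0, 0, 0, 0.12],
    [20, 0, 0, 0, 0, 0, 0.12],
    [20, 0, 0, 0, 0, 0, 0.12],
    [20, 0, 0, 0, 0, 0, 0.12],
    [20, 0, 0, 0, 0, 0, 0.12],
    [20, 0, 0, 0, 0, 0, 0],
  ],
)

```text
time: 5.55
tool_pos: [605.3, -95.5, 143.8]
tcp_rot: [179.7, -0.0, 77.1]
ft_force: [0.0, 0.9, 0.3]
finger_gap: 25.2
```

```bash
python3 -c "
from h import *
go(602,-98.5,146,24)"
```

```text
t 5.55 pos [605.3 -95.5 143.8] [179.7  -0.   77.1] F [0.  0.9 0.3] M [-0.09  0.18 -0.2 ] gap 25.2 j6 -1
tool shift [-3.7 -2.5 -2.2] rotvec [ 0.004 -0.003  0.927]
```

Call:
servo_tool(
  motion=[
    [20, -2, -1, 0, 0, 0, 0.12],
    [20, -1, -1, 0, 0, 0, 0.12],
    [20, 0, 0, 0, 0, 0, 0.12],
    [20, 0, 0, 0, 0, 0, 0.12],
    [20, 0, 0, 0, 0, 0, 0.12],
    [20, 0, 0, 0, 0, 0, 0.12],
    [20, 0, 0, 0, 0, 0, 0.12],
    [20, 0, 0, 0, 0, 0, 0.05],
    [20, 0, 0, 0, 0, 0, 0],
  ],
)

```text
time: 6.45
tool_pos: [606.9, -96.6, 143.5]
tcp_rot: [179.6, -0.7, 27.6]
ft_force: [1.2, 0.8, 0.1]
finger_gap: 25.6
```

```bash
python3 - <<'E'
from h import *
go(602,-98.5,146,4)
g=lambda i,x,y:cv2.resize(i[y:y+75,x:x+100],(400,300),interpolation=cv2.INTER_CUBIC)
a=g(snapshot("top"),360,190);b=g(snapshot("scene"),370,220)
for o in(a,b):
    for k in range(0,100,10): cv2.line(o,(k*4,0),(k*4,6 if k%50 else 14),(0,0,255),1)
    for k in range(0,75,10): cv2.line(o,(0,k*4),(6 if k%50 else 14,k*4),(0,0,255),1)
cv2.imwrite("pics/c2.png",np.hstack([b,a]))
E
```

```text
t 6.45 pos [606.9 -96.6 143.5] [179.6  -0.7  27.6] F [1.2 0.8 0.1] M [-0.04  0.19 -0.08] gap 25.6 j6 48
tool shift [-5.2 -0.5 -2.5] rotvec [ 0.004 -0.013  0.412]
```

View pics/c2.png

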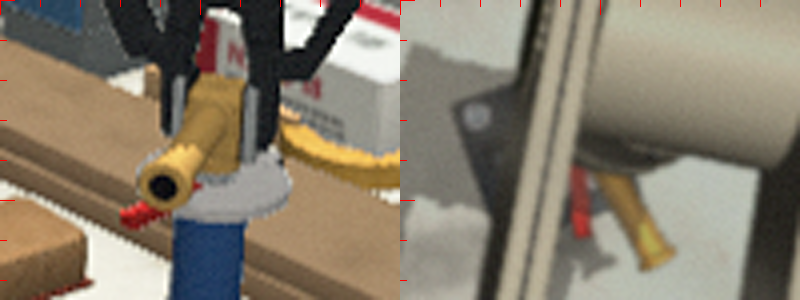

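The elbow is gripped, with its lip at top (424,255.5) and scene (411,267). The red tip at top (405.5,249) is still clockwise ahead of it.

```bash
python3 - <<'E'
from h import *
e=atz("top",424,255.5,165);m=atz("top",405.6,248.7,130);e2=atz("scene",410.7,267,165);m2=atz("scene",400.7,274.5,130);m3=tri((400.7,274.5),(405.6,248.7))
for c in((602,-98),(602,-99.5)):
  print([round(float(np.degrees(np.arctan2(p[1]-c[1],p[0]-c[0]))%360),1) for p in(e,e2,m,m2)],e,e2,m3)
E
```

```text
[207.3, 208.7, 184.1, 183.6] [ 524.40618009 -138.06403855  165.        ] [ 523.27139465 -141.13061917  165.        ] [ 542.38263864 -101.89475441  129.9034529 ]
[206.4, 207.9, 182.7, 182.1] [ 524.40618009 -138.06403855  165.        ] [ 523.27139465 -141.13061917  165.        ] [ 542.38263864 -101.89475441  129.9034529 ]
```

Call:
servo_tool(
  motion=[
    [20, -1, 0, 0, 0, 0, 0.1],
    [20, -1, 0, 0, 0, 0, 0.1],
    [20, 0, 0, 0, 0, 0, 0.1],
    [20, 0, 0, 0, 0, 0, 0.08],
    [20, 0, 0, 0, 0, 0, 0],
    [20, 0, 0, 0, 0, 0, 0],
  ],
)

```text
time: 7.15
tool_pos: [607.2, -97.4, 143.4]
tcp_rot: [179.9, -1.1, 6.5]
ft_force: [1.5, 0.9, -1.2]
finger_gap: 25.4
```

```bash
python3 - <<'E'
from h import *
go(602,-98.5,146,4)
g=lambda i,x,y:cv2.resize(i[y:y+75,x:x+100],(400,300),interpolation=cv2.INTER_CUBIC)
a=g(snapshot("top"),360,190);b=g(snapshot("scene"),370,220)
for o in(a,b):
    for k in range(0,100,10): cv2.line(o,(k*4,0),(k*4,6 if k%50 else 14),(0,0,255),1)
    for k in range(0,75,10): cv2.line(o,(0,k*4),(6 if k%50 else 14,k*4),(0,0,255),1)
cv2.imwrite("pics/c3.png",np.hstack([b,a]))
E
```

```text
t 7.15 pos [607.2 -97.4 143.4] [179.9  -1.1   6.5] F [ 1.5  0.9 -1.2] M [-0.05  0.25 -0.2 ] gap 25.4 j6 69
tool shift [-5.2  0.6 -2.7] rotvec [ 0.002 -0.018  0.043]
```

View pics/c3.png

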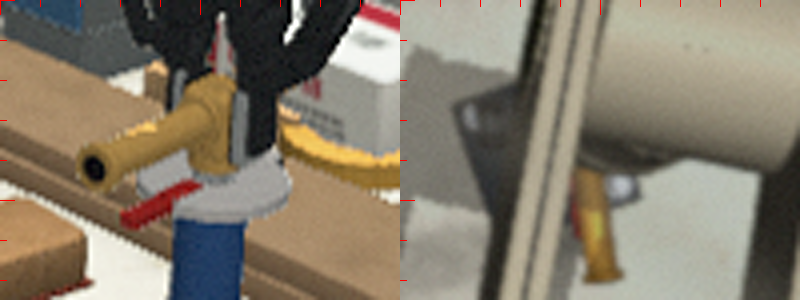

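The lip is now at top (411,260), with the red bar almost hidden below it. Measured yaw is about 2.5–3° short, so one last small turn, then release.

Call:
servo_tool(
  motion=[
    [20, 0, 0, 0, 0, 0, 0.045],
    [20, 0, 0, 0, 0, 0, 0],
    [60, 0, 0, 0, 0, 0, 0],
    [60, 0, 0, 0, 0, 0, 0],
    [60, 0, 0, 0, 0, 0, 0],
    [60, 0, 0, 0, 0, 0, 0],
    [60, 0, 0, -40, 0, 0.017, 0],
    [60, 0, 0, -50, 0, 0, 0],
    [60, 0, 0, -50, 0, 0, 0],
    [60, 0, 0, 0, 0, 0, 0],
  ],
)

```text
time: 8.25
tool_pos: [600.6, -97.0, 285.1]
tcp_rot: [-180.0, -1.7, 4.4]
ft_force: [1.2, -0.4, 0.8]
finger_gap: 59.9
```

Call:
servo_tool(
  motion=[
    [60, 0, -48, 0, 0, 0, 0],
    [60, 0, -48, 0, 0, 0, 0],
    [60, 0, -48, 0, 0, 0, 0],
    [60, 0, 0, 0, 0, 0, 0],
  ],
)

```text
time: 8.65
tool_pos: [591.0, 48.7, 288.5]
tcp_rot: [180.0, -2.1, 4.2]
ft_force: [-0.3, -0.7, -0.2]
finger_gap: 60.0
```

```bash
python3 - <<'E'
from h import *
go(543,210,280,-10)
g=lambda i,x,y:cv2.resize(i[y:y+75,x:x+100],(400,300),interpolation=cv2.INTER_CUBIC)
t,s=snapshot("top"),snapshot("scene");cv2.imwrite("pics/t4.png",t);cv2.imwrite("pics/s4.png",s)
L=[g(s,370,220),g(t,360,190),g(s,260,160),g(t,225,205)]
for o in L:
    for k in range(0,100,10): cv2.line(o,(k*4,0),(k*4,6 if k%50 else 14),(0,0,255),1)
    for k in range(0,75,10): cv2.line(o,(0,k*4),(6 if k%50 else 14,k*4),(0,0,255),1)
cv2.imwrite("pics/c4.png",np.vstack([np.hstack(L[:2]),np.hstack(L[2:])]))
E
```

```text
t 8.65 pos [591.   48.7 288.5] [180.   -2.1   4.2] F [-0.3 -0.7 -0.2] M [ 0.04 -0.03  0.05] gap 60.0 j6 85
tool shift [ -36.3 -164.3    7.1] rotvec [-0.004 -0.037  0.248]
```

View pics/c4.png

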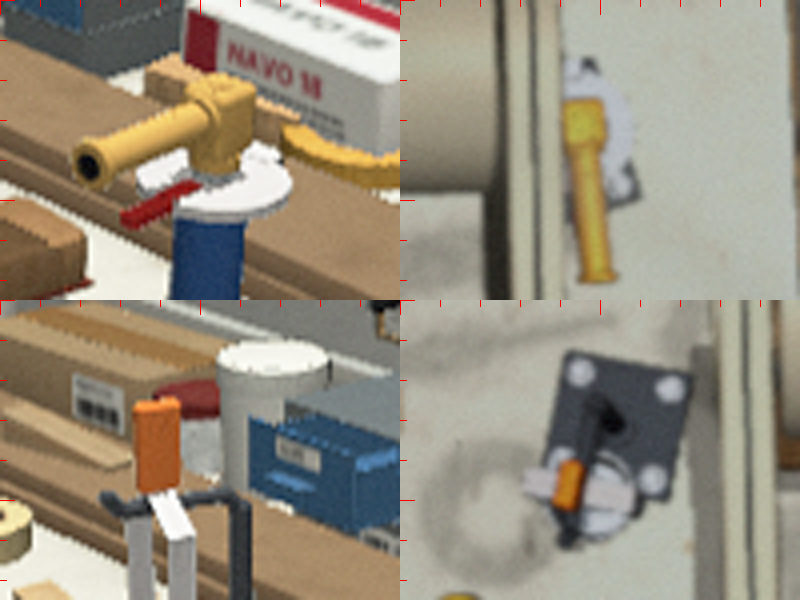

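The elbow is released with its lip at top (409,260) / scene (392,261), above the red bar. The pail tab is at scene (299,185) and top (267,251). The hook tip is at scene (287,210) and its corner at (321,210).

```bash
python3 - <<'E'
from h import *
np.set_printoptions(precision=1,suppress=True)
e=atz("top",409.2,260,165);e2=atz("scene",391.8,261,165);e3=tri((391.8,261),(409.2,260))
m=tri((400.7,274.5),(405.6,248.7));print(e,e2,e3,"mark",m)
for c in((602,-98),(602,-99.5)):
  print([round(float(np.degrees(np.arctan2(p[1]-c[1],p[0]-c[0]))%360),1) for p in(e,e2,e3,m)])
print("blk",tri((425,241.5),(405.8,220)))
tp=tri((286.7,209),(266.5,263.5));co=tri((320.7,209.5),(275.8,232));print("hook",tp,co,np.degrees(np.arctan2(*(tp-co)[[1,0]]))%360)
print("tab",tri((299.2,196.2),(267.2,251.2)),"tabtop",tri((299.2,185.2),(267.8,249.5)))
# tab silhouettes
for yaw in(-10,-15):
  c=np.array([542,209.5,193]);ax=np.array([np.cos(np.radians(yaw)),np.sin(np.radians(yaw)),0]);print(yaw,[np.round(P("top",c+[0,0,25]+ax*k),1) for k in(-13,13)],[np.round(P("scene",c+[0,0,25]+ax*k),1) for k in(-13,13)])
E
```

```text
[ 515.3 -104.5  165. ] [ 515.5 -103.5  165. ] [ 515.1 -104.3  165.4] mark [ 542.4 -101.9  129.9]
[184.3, 183.6, 184.1, 183.7]
[183.3, 182.7, 183.1, 182.3]
blk [604.6 -98.7 176.9]
hook [515.3 216.3 173.9] [588.1 193.5 162.9] 162.58777091469094
tab [543.  210.6 198.7] tabtop [543.7 207.8 224.1]
-10 [array([266.1, 256.8]), array([267.9, 245. ])] [array([293.2, 188.8]), array([304., 187.])]
-15 [array([265.6, 256.7]), array([268.4, 245.1])] [array([292.9, 188.6]), array([304.2, 187.1])]
```

Call:
servo_tool(
  motion=[
    [60, -9, -41, 0, 0, -0.035, 0],
    [60, -9, -41, 0, 0, 0, 0],
    [60, -9, -41, 0, 0, 0, 0],
    [60, -7, -35, 0, 0, 0, 0],
    [60, 0, 0, 0, 0, 0, 0.14],
    [60, 0, 0, 0, 0, 0, 0.14],
    [60, 0, 0, 0, 0, 0, 0],
  ],
)

```text
time: 9.45
tool_pos: [548.2, 194.7, 285.0]
tcp_rot: [179.6, -0.1, -13.1]
ft_force: [0.7, 0.4, -0.1]
finger_gap: 59.5
```

```bash
python3 - <<'E'
from h import *
print("small pail",atz("top",438,287,30),atz("scene",401,368,25))
go(542.5,210,186,-12)
E
```

```text
small pail [ 451.24262546 -192.47380239   30.        ] [ 448.89777661 -200.56064775   25.        ]
t 9.45 pos [548.2 194.7 285. ] [ 1.796e+02 -1.000e-01 -1.310e+01] F [ 0.7  0.4 -0.1] M [ 0.07  0.03 -0.03] gap 59.5 j6 118
tool shift [ -9.1 -14.3  98.9] rotvec [ 0.007 -0.001 -0.019]
```

Call:
servo_tool(
  motion=[
    [60, -9, -14, 0, 0.007, 0, -0.02],
    [60, 0, 0, 0, 0, 0, 0],
    [60, 0, 0, 20, 0, 0, 0],
  ],
)

```text
time: 9.75
tool_pos: [544.8, 209.4, 267.6]
tcp_rot: [-179.8, -0.3, -11.5]
ft_force: [0.5, -0.3, 0.6]
finger_gap: 60.0
```

```bash
python3 - <<'E'
from h import *
go(542.5,210,186,-12)
E
```

```text
t 9.75 pos [544.8 209.4 267.6] [-179.8   -0.3  -11.5] F [ 0.5 -0.3  0.6] M [-0.06 -0.02 -0.03] gap 60.0 j6 117
tool shift [-2.9  0.1 81.6] rotvec [-0.003 -0.006  0.009]
```

Call:
servo_tool(
  motion=[
    [60, -2, 0, 30, 0, 0, 0],
    [60, 0, 0, 30, 0, 0, 0],
    [60, 0, 0, 18, 0, 0, 0],
    [60, 0, 0, 0, 0, 0, 0],
  ],
)

```text
time: 10.15
tool_pos: [543.1, 208.1, 185.2]
tcp_rot: [-179.9, -0.3, -10.9]
ft_force: [-0.4, 0.2, 0.6]
finger_gap: 59.7
```

```bash
python3 - <<'E'
from h import *
go(542.5,210,184,-12)
g=lambda i,x,y:cv2.resize(i[y:y+75,x:x+100],(800,600),interpolation=cv2.INTER_CUBIC)
cv2.imwrite("pics/c5.png",g(snapshot("scene"),250,165))
E
```

```text
t 10.15 pos [543.1 208.1 185.2] [-179.9   -0.3  -10.9] F [-0.4  0.2  0.6] M [-0.01  0.06 -0.01] gap 59.7 j6 117
tool shift [-0.9 -1.8  1.2] rotvec [-0.002 -0.005  0.019]
```

View pics/c5.png

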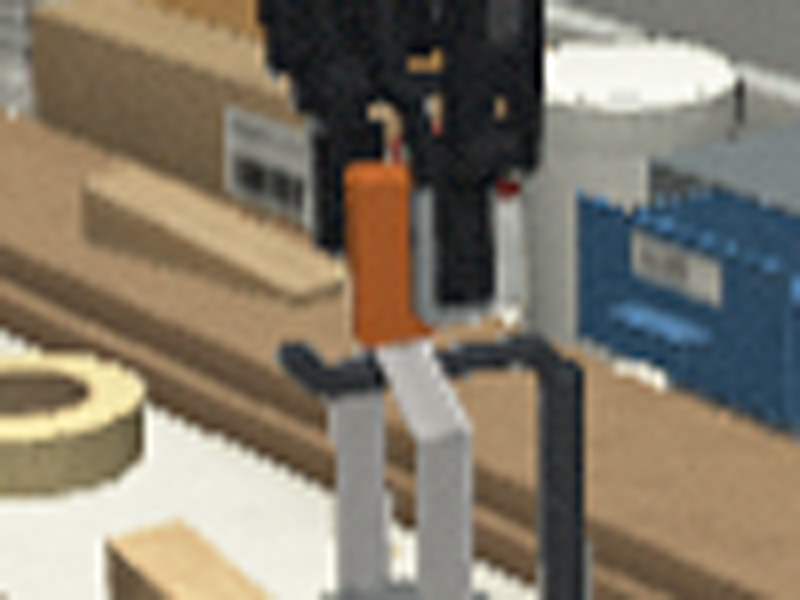

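The orange tab (crop (380,250)) sits between the fingers at the right height. Now closing.

Call:
servo_tool(
  motion=[
    [5, 0, -1, 0, 0, 0, 0],
    [5, 0, 0, 0, 0, 0, 0],
    [5, 0, 0, 0, 0, 0, 0],
    [5, 0, 0, 0, 0, 0, 0],
    [5, 0, 0, 0, 0, 0, 0],
    [5, 0, 0, 0, 0, 0, 0],
  ],
  force=60,
)

```text
time: 10.8
tool_pos: [546.9, 209.8, 192.8]
tcp_rot: [-179.6, -0.8, -10.8]
ft_force: [0.2, 0.1, -1.3]
finger_gap: 11.3
```

```bash
python3 - <<'E'
from h import *
go(542.5,210,184,-12)
E
```

```text
t 10.8 pos [546.9 209.8 192.8] [-179.6   -0.8  -10.8] F [ 0.2  0.1 -1.3] M [-0.02 -0.06 -0.03] gap 11.3 j6 117
tool shift [-4.5  0.7  8.7] rotvec [-0.006 -0.014  0.021]
```

Call:
servo_tool(
  motion=[
    [5, 0, 0, -10, 0, 0.01, 0],
    [5, 0, 0, -12, 0, 0, 0],
    [5, 0, 0, -5, 0, 0, 0],
    [5, 0, 0, 0, 0, 0, 0],
  ],
)

```text
time: 11.2
tool_pos: [546.2, 209.7, 222.7]
tcp_rot: [-179.6, -1.4, -10.8]
ft_force: [0.1, -0.7, -1.5]
finger_gap: 11.2
```

```bash
python3 - <<'E'
from h import *
go(465,226,217,-11)
g=lambda i,x,y:cv2.resize(i[y:y+90,x:x+120],(800,600),interpolation=cv2.INTER_CUBIC)
cv2.imwrite("pics/c6.png",g(snapshot("scene"),250,155))
E
```

```text
t 11.2 pos [546.2 209.7 222.7] [-179.6   -1.4  -10.8] F [ 0.1 -0.7 -1.5] M [ 0.05  0.01 -0.03] gap 11.2 j6 117
tool shift [-83.   -0.7   3.6] rotvec [-0.006 -0.025  0.004]
```

View pics/c6.png

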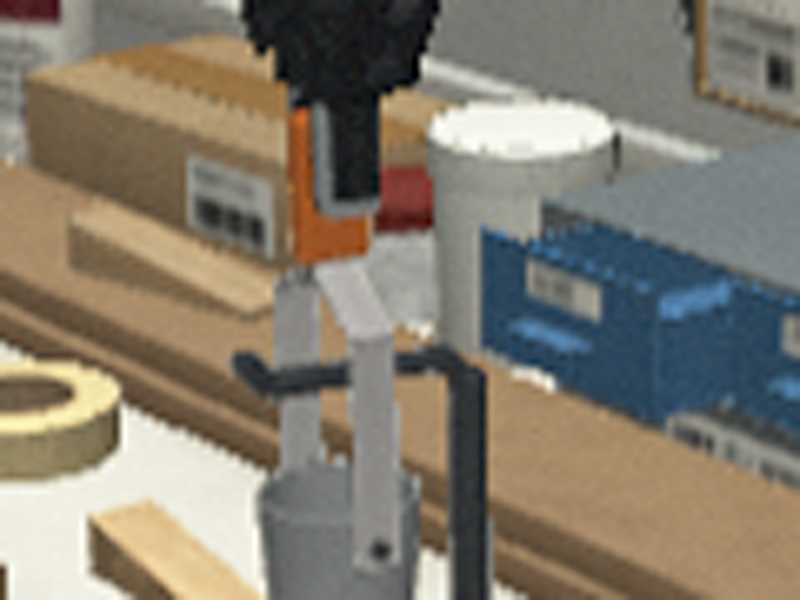

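The pail hangs level in the fingers, with the hook bar (crop (330,375)) midway in the bail opening, clear of the strap and the rim. Sliding it out along the hook.

Call:
servo_tool(
  motion=[
    [5, -20, 0, 0, 0, -0.02, 0],
    [5, -25, 0, 0, 0, 0, 0],
    [5, -25, 0, 0, 0, 0, 0],
    [5, -20, 0, 0, 0, 0, 0],
    [5, 0, 0, 0, 0, 0, 0],
  ],
)

```text
time: 11.75
tool_pos: [451.1, 227.0, 219.5]
tcp_rot: [-179.7, 0.1, -10.8]
ft_force: [-0.4, 0.4, -1.4]
finger_gap: 11.2
```

```bash
python3 - <<'E'
from h import *
for z in (198,203,208,213): print(z,P("scene",[541,210,z]),P("scene",[541-1,204,z]))
go(490,-106,215,3.5)
E
```

```text
198 (np.float64(298.3198169019717), np.float64(196.77399219066058)) (np.float64(299.5702526597244), np.float64(197.5372537534716))
203 (np.float64(298.2668566854504), np.float64(194.56867183943672)) (np.float64(299.5191122818871), np.float64(195.32398569897725))
208 (np.float64(298.2137240524636), np.float64(192.35617188123143)) (np.float64(299.46780471703653), np.float64(193.10348207659862))
213 (np.float64(298.16041815966395), np.float64(190.1364571981532)) (np.float64(299.4163291439842), np.float64(190.87570734670078))
t 11.75 pos [451.1 227.  219.5] [-1.797e+02  1.000e-01 -1.080e+01] F [-0.4  0.4 -1.4] M [0.02 0.01 0.03] gap 11.2 j6 121
tool shift [100.9 319.7   2.7] rotvec [-0.005  0.002 -0.25 ]
```

Call:
servo_tool(
  motion=[
    [5, 6, 20, 0, 0, 0, 0],
    [5, 10, 36, 0, 0, 0, 0],
    [5, 10, 36, 0, 0, 0, 0],
    [5, 10, 36, 0, 0, 0, 0],
    [5, 10, 36, 0, 0, 0, 0],
    [5, 10, 36, 0, 0, 0, 0],
    [5, 10, 36, 0, 0, 0, 0],
    [5, 10, 36, 0, 0, 0, 0],
    [5, 6, 22, 0, 0, 0, -0.08],
    [5, 0, 0, 0, 0, 0, -0.08],
  ],
)

```text
time: 12.75
tool_pos: [474.2, -87.3, 215.1]
tcp_rot: [-179.6, 0.4, -1.2]
ft_force: [-0.6, 0.3, -0.9]
finger_gap: 11.2
```

```bash
python3 - <<'E'
from h import *
go(484,-106,206,3.5)
E
```

```text
t 12.75 pos [474.2 -87.3 215.1] [-179.6    0.4   -1.2] F [-0.6  0.3 -0.9] M [-0.    0.1  -0.03] gap 11.2 j6 74
tool shift [10.3 18.5  8.9] rotvec [-0.007  0.006 -0.081]
```

Call:
servo_tool(
  motion=[
    [5, 8, 16, 8, -0.007, 0.006, -0.08],
    [5, 0, 0, 0, 0, 0, 0],
    [5, 0, 0, 0, 0, 0, 0],
  ],
)

```text
time: 13.05
tool_pos: [481.2, -105.1, 206.1]
tcp_rot: [-179.9, 0.1, 3.5]
ft_force: [0.1, -0.3, -1.7]
finger_gap: 11.3
```

```bash
python3 - <<'E'
from h import *
go(484,-106,206,3.5)
g=lambda i,x,y:cv2.resize(i[y:y+90,x:x+120],(800,600),interpolation=cv2.INTER_CUBIC)
o=g(snapshot("scene"),350,210)
cv2.imwrite("pics/t7.png",snapshot("top"))
cv2.imwrite("pics/c7.png",o)
E
```

```text
t 13.05 pos [ 481.2 -105.1  206.1] [-1.799e+02  1.000e-01  3.500e+00] F [ 0.1 -0.3 -1.7] M [-0.05 -0.02 -0.02] gap 11.3 j6 68
tool shift [2.7 1.1 0.1] rotvec [-0.002  0.001 -0.001]
```

View pics/c7.png

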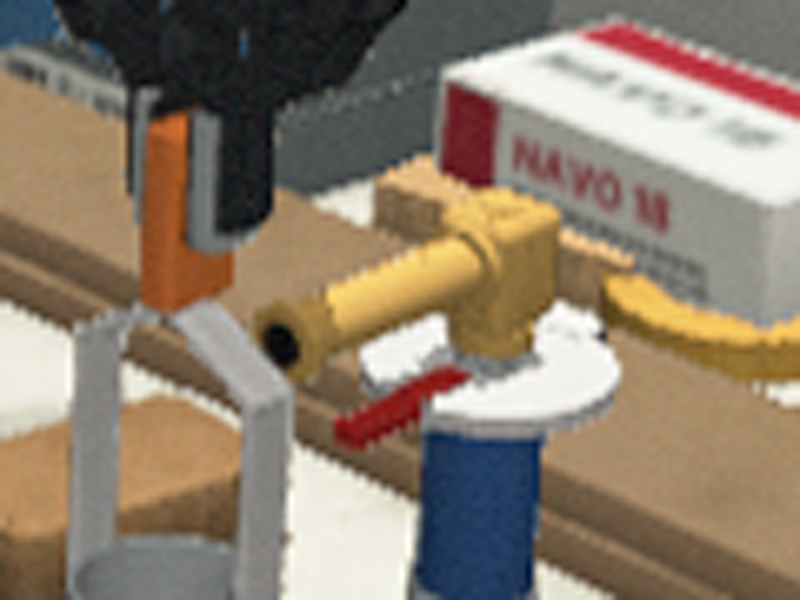

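The pail is upright in front of the lip (crop (275,340)), and the strap apex is at crop (155,315), i.e. scene (373.3,257.2). Checking that height against the model.

```bash
python3 - <<'E'
from h import *
for z in (178,183,188,193): print(z,np.round(P("scene",[469,-105.5,z]),1))
print("lip top/centre front",np.round(P("scene",[514,-104,177]),1),np.round(P("scene",[514,-104,165]),1))
# tab left bottom edge: front corners
for dx in(-17,-13): print(dx,[np.round(P("scene",[481+dx,-105.5+s,190.5]),1) for s in(6,-6)])
print([np.round(P("scene",[481-4+13,-111.5,190.5]),1)])
E
```

```text
178 [373.3 261.6]
183 [373.4 258.9]
188 [373.5 256.2]
193 [373.5 253.5]
lip top/centre front [391.7 255. ] [391.4 261.3]
-17 [array([368.9, 254.5]), array([373.8, 256.8])]
-13 [array([370.6, 253.9]), array([375.5, 256.2])]
[array([385. , 252.8])]
```

Call:
servo_tool(
  motion=[
    [5, 15, 1, 0, 0, 0, 0],
    [5, 20, 0, 0, 0, 0, 0],
    [5, 15, 0, 0, 0, 0, 0],
    [5, 7, 0, 0, 0, 0, 0],
    [5, 0, 0, 0, 0, 0, 0],
  ],
)

```text
time: 13.65
tool_pos: [539.7, -99.0, 207.3]
tcp_rot: [-179.9, 0.0, 3.4]
ft_force: [-0.1, -0.3, -1.8]
finger_gap: 11.4
```

```bash
python3 - <<'E'
from h import *
go(542,-102.6,194,3.5)
E
```

```text
t 13.65 pos [539.7 -99.  207.3] [-179.9    0.     3.4] F [-0.1 -0.3 -1.8] M [0.03 0.04 0.02] gap 11.4 j6 71
tool shift [ 2.1  3.8 13.3] rotvec [-0.002  0.001 -0.001]
```

Call:
servo_tool(
  motion=[
    [5, 1, 3, 4, 0, 0, 0],
    [5, 0, 0, 4, 0, 0, 0],
    [5, 0, 0, 2, 0, 0, 0],
    [5, 0, 0, 0, 0, 0, 0],
  ],
)

```text
time: 14.05
tool_pos: [539.2, -101.7, 196.3]
tcp_rot: [-179.8, 0.1, 3.4]
ft_force: [0.3, 0.3, -1.8]
finger_gap: 11.3
```

```bash
python3 - <<'E'
from h import *
go(542,-102.6,193,3.5)
E
```

```text
t 14.05 pos [ 539.2 -101.7  196.3] [-1.798e+02  1.000e-01  3.400e+00] F [ 0.3  0.3 -1.8] M [-0.06 -0.03  0.03] gap 11.3 j6 70
tool shift [2.8 1.1 3.3] rotvec [-0.003  0.002 -0.001]
```

Still carrying the full weight. Lowering gently until the force goes to zero.

Call:
servo_tool(
  motion=[
    [5, 1, 1, 1.5, 0, 0, 0],
    [5, 0, 0, 1.5, 0, 0, 0],
    [5, 0, 0, 0, 0, 0, 0],
  ],
)

```text
time: 14.35
tool_pos: [540.0, -102.5, 194.6]
tcp_rot: [-179.8, 0.1, 3.4]
ft_force: [-2.2, 2.3, 3.9]
finger_gap: 11.1
```

Call:
servo_tool(
  motion=[
    [5, 0, 0, 1.5, 0, 0, 0],
    [5, 0, 0, 0, 0, 0, 0],
  ],
)

```text
time: 14.55
tool_pos: [540.1, -102.5, 194.4]
tcp_rot: [-179.8, 0.0, 3.4]
ft_force: [-3.9, 1.6, 4.7]
finger_gap: 11.3
```

```bash
python3 - <<'E'
from h import *
go(542,-102.6,192,3.5)
g=lambda i,x,y:cv2.resize(i[y:y+90,x:x+120],(800,600),interpolation=cv2.INTER_CUBIC)
cv2.imwrite("pics/c8.png",g(snapshot("scene"),350,210))
E
```

```text
t 14.55 pos [ 540.1 -102.5  194.4] [-179.8    0.     3.4] F [-3.9  1.6  4.7] M [0.28 0.7  0.04] gap 11.3 j6 70
tool shift [1.9 0.2 2.4] rotvec [-0.003  0.001 -0.002]
```

View pics/c8.png

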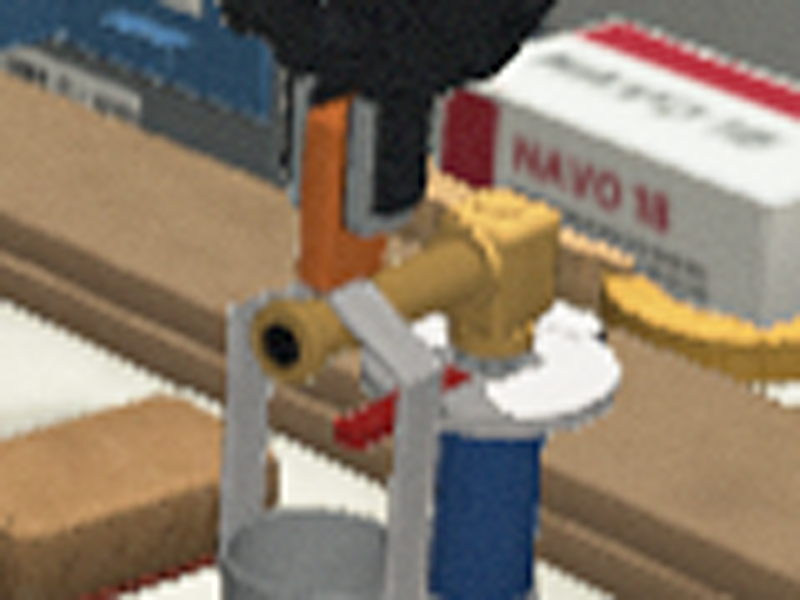

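The strap lies over the pipe behind the lip (crop (300,330)), resting with about 5 N of downward push. Easing off slightly and releasing.

Call:
servo_tool(
  motion=[
    [5, 0, 0, -0.7, 0, 0, 0],
    [24, 0, 0, 0, 0, 0, 0],
    [40, 0, 0, 0, 0, 0, 0],
    [40, 0, 0, 0, 0, 0, 0],
    [40, 0, 0, 0, 0, 0, 0],
  ],
)

```text
time: 15.1
tool_pos: [540.7, -103.0, 194.7]
tcp_rot: [-179.9, -0.0, 3.4]
ft_force: [0.6, 0.0, -0.5]
finger_gap: 40.0
```

```bash
python3 - <<'E'
from h import *
go(540,-102.6,280,3.5)
E
```

```text
t 15.1 pos [ 540.7 -103.   194.7] [-179.9   -0.     3.4] F [ 0.6  0.  -0.5] M [ 0.   -0.   -0.03] gap 40.0 j6 70
tool shift [ -0.6  -0.6 -85.3] rotvec [-0.002 -0.001 -0.002]
```

Call:
servo_tool(
  motion=[
    [40, 0, 0, -20, 0, 0, 0],
    [40, 0, 0, -40, 0, 0, 0],
    [40, 0, 0, -45, 0, 0, 0],
    [40, 0, 0, -20, 0, 0, 0],
    [40, -35, 0, 0, 0, 0, 0],
    [40, -45, 0, 0, 0, 0, 0],
    [40, -45, 0, 0, 0, 0, 0],
    [40, 0, 0, 0, 0, 0, 0],
    [40, 0, 0, 0, 0, 0, 0],
    [40, 0, 0, 0, 0, 0, 0],
  ],
)

```text
time: 16.1
tool_pos: [411.8, -110.9, 321.8]
tcp_rot: [-179.9, 0.1, 3.4]
ft_force: [0.1, -0.1, 0.1]
finger_gap: 40.1
```

```bash
python3 - <<'E'
from h import *
go(540,-102.6,280,3.5)
g=lambda i,x,y:cv2.resize(i[y:y+105,x:x+80],(400,525),interpolation=cv2.INTER_CUBIC)
t,s=snapshot("top"),snapshot("scene")
a,b=g(s,370,215),g(t,370,185)
for o in (a,b):
    for k in range(0,80,10): cv2.line(o,(k*5,0),(k*5,6 if k%50 else 14),(0,0,255),1)
    for k in range(0,105,10): cv2.line(o,(0,k*5),(6 if k%50 else 14,k*5),(0,0,255),1)
cv2.imwrite("pics/c9.png",np.hstack([a,b]))
s2=snapshot("scene");print("motion",np.abs(s2.astype(int)-s)[215:320,370:450].max())
E
```

```text
t 16.1 pos [ 411.8 -110.9  321.8] [-1.799e+02  1.000e-01  3.400e+00] F [ 0.1 -0.1  0.1] M [ 0.01 -0.05  0.03] gap 40.1 j6 65
tool shift [128.6  -0.6  41.5] rotvec [-0.002  0.003 -0.002]
motion 23
```

View pics/c9.png

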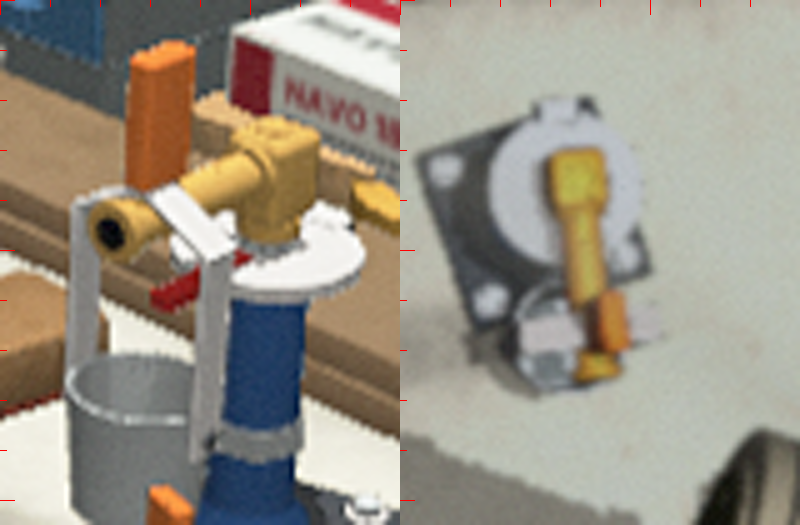

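The pail hangs clear of the gripper: tab at top (412.4,249), lip at (409.6,259.5), strap behind the lip in the scene view. Quick numeric check.

```bash
python3 - <<'E'
from h import *
t=atz("top",412.2,248.5,226);ax=np.array([602.5,-98.7]);e=atz("top",409.6,259.4,165)
d=(e[:2]-ax);d/=np.linalg.norm(d);v=t[:2]-ax
print("tab",t,"s",v@d,"lat",d[0]*v[1]-d[1]*v[0],"end",e,"ang",np.degrees(np.arctan2(d[1],d[0]))%360)
print("tri",tri((402,224.5),(412.2,248.5)))
s=sense();print(s["time"],s["ft_force"]); hand_in()
E
```

```text
tab [ 537.62393232 -103.0053105   226.        ] s 65.01404607620329 lat -0.7833703961061032 end [ 516.57508204 -105.44287827  165.        ] ang 184.48703758708305
tri [ 537.42044459 -102.63529653  227.74714583]
16.25 [ 1.62043307 -0.11715458 -0.40807909]
the job is handed in; nothing more can be done
```

The elbow is screwed on to the red mark, the pail hangs by its bail on the outlet, and I handed the job in at 16.25 s. `hand_in` gives no verdict.

- **Elbow:** I turned it about 163° clockwise. The final top view puts the outlet at 184.5° and the mark at about 183–184°, so it is within 1–2°, or about 2 mm at the outlet end.
- **Pail:** I lifted it by the tab, slid it off the hook, carried it level and lowered it onto the outlet behind the lip. The tab measures about 65 mm from the upright axis and about 1 mm sideways. The tab top is where it would be for an upright pail.
- **Robot:** The gripper is clear of everything, and the last wrist force of about 1.6 N is slightly above the usual reading noise.

Two consecutive pictures differed by at most 23 grey levels around the pail. I took that as image noise and did not check further that the pail was at rest. I planned the moves to avoid the sanding block, tape measure and wedge, but did not measure their positions afterwards. No other check failed or disagreed.

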